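# Unlatch the blue-lidded proving box

### The arm

A 6-joint arm with a two-finger parallel gripper is mounted at the origin on the work surface. World frame = base frame: x ahead of the robot, y to its left, z up, the work surface at z = 0. Lengths are in m, angles in rad, forces in N, time in s.
With the tool pointing down it reaches from about 0.375 to 0.825 m from the base axis. Payload 5.5 kg.
Tool frame: the origin (TCP) lies at the very end of the fingers, on their centre line; the grasp point (between the pads) lies grasp_offset behind it (grasp_offset is the distance from the TCP to the grasp point, in m); z points along the fingers, y is the line along which they close (so a half turn about z gives the same grasp; the last joint's range is limited). The gripper opens to 85 mm and grips with 20 to 120 N. Pads are 22 mm wide; open, the fingers measure 114 mm over their backs; the gripper's body (76 mm by 85 mm) begins 54 mm behind the grasp point. The pads swing forward as they close: fully open they stand 13 mm farther back than shut.
Start: joints at [1.108, 0.314, -0.047, 1.21, 0, 1.571], TCP at [0.268, 0.537, 0.231] pointing down, gripper open.
Joint ranges: [-2.67, 2.67], [-0.69, 1.73], [-1.03, 1.25], [-2.08, 2.16], [-1.42, 1.45], [-3.14, 3.14]. Speed limits (rad/s): [2.39, 2.39, 3.01, 3.14, 3.14, 3.14].

### API

Orientations are given as a rotation vector (axis times angle).
In Python, from station import sense, camera, get_calibration, finish_job, trace, grasp_offset gives the robot as it stands.
- The arm moves only by the tool move_arm, never from a script. Its argument "series" is a list of rows, each a list of 3 entries, a list of its own where there are three numbers: the shift along the tool's x, y, z in cm, then the turn, a rotation vector about the tool's x, y, z in degrees, then the opening, from -1 (shut) to 1 (fully open), so that 0 is half open. In form: [[[dx, dy, dz], [rx, ry, rz], grip], ...]. A call has 1 to 5 rows; each row shifts and turns the commanded pose from where the row before left it, along the tool's axes as they then stand; what a row does not reach is not made up. A row lasts 1/10 s, in which the tool goes at most 50 mm and 8.59 degrees, less where a joint would pass 70% of its speed; a pose out of reach is approached as far as the arm can. A call with a gripper value outside its range is refused whole. The fingers move at their own pace and stop on an object; the grip force is fixed at half the most. Time passes only in rows, so rows that do not move let the fingers close. It gives the time, the measured TCP pose, the force, the opening and the grip force at its end, in the units of the state.
- sense(): the state, without advancing time (a new reading comes with each control period).
- camera(name): name is "side" or "top" or "wrist"; returns the picture (480x640x3 uint8, blue, green, red); there is no depth.
- get_calibration(name): a dict with "fovy" (degrees; the focal length in pixels is half the picture's height over the tangent of half this angle, whatever the lens; pixels are square), "cx", "cy" (the principal point, pixels), "extrinsics" (4x4, takes a point from camera to world coordinates); the wrist camera has in their place "mount" (4x4, takes a point from camera to tool coordinates, whose origin is the TCP and whose axes are the flange's). Camera axes: x right, y up, looking along -z (the intrinsics and any distortion apply to the point x, -y, -z); pixel columns grow to the right and rows downward; lengths in m; the calibration is good to about 2 mm. The wrist camera is an equidistant fisheye: a pixel r from the principal point sees the ray r / f radians off the axis. A picture is of the moment at which its call begins: read the wrist's pose just before it. get_calibration takes no time and is no camera call.
- finish_job(): hands the job in; it is judged then, once.
Trained networks look in the newest picture that a camera, given by its name, has taken for a name from the list of things; names that differ only in an ending like _2 or _b are one class to them, and where a whole thing is asked for, a point or a joint stands for the part that bears it (a point fixed in the world has none). Each returns a list of dicts, best first, with "score" (0 to 1); they miss things now and then, are a little off and sometimes report something else, mostly with a low value. They report only what shows in the picture. A call takes as long as a camera call.
- trace(camera, label): "region" (480x640 bool, what is visible of it) and "pixel" ([column, row] in pixels, amid what is visible of it).
The state is a dict: "time": time; "joint_positions": joint angles; "joint_velocities": joint speeds; "tau": joint torques, N m; "tcp_pos": TCP position; "eef_rot": TCP orientation; "force": force on the tool from outside, world axes, zero at the start; "torque": the same for the moment, N m; "gripper_width": finger opening in m; "grasp_force": force on a finger pad.
Only numpy, scipy, OpenCV 4.12 (cv2) and the standard library are available. Lean on these libraries where they do the work, as an engineer would, in place of code of your own. Each camera call takes 0.05 s, during which the arm holds its last target. There are 200 camera calls.

### The job

Unlatch the proving box with the blue lid: first slide its red keeper sideways along its track, fully out of the way, then draw the steel bolt by its black knob all the way back, out of its catch. Leave both parts open and do not touch the similar box with the white lid.

Things in the scene. Friction and masses are not known exactly. Their poses are not given: they have to be found in the camera images.
- blue_box: Plywood proving box with a blue lid, 260 (x) by 240 (y) by 120 mm high, fixed. Origin: centre of its underside, z up; -x is the front, within 20 degrees of facing the robot. Latch on top: the bolt shoots towards -x through a loop on the front strip; the red keeper behind its tail blocks it. Two loops over the bolt at x = -66 and -106 mm are 20 mm above the lid; all but the knobs is lower.
- keeper_knob (a point): Centre of the upright red keeper knob, 18 mm in diameter, its sides free from 18 to 56 mm above the lid (the point is 36 mm above it). In the box's frame x = +33 mm; y = 0 to 5 mm when it blocks the bolt, y = 60 mm at the end stop, fully open. It slides only along the box's y, stays where it is left and takes about 2 N to move.
- bolt_knob (a point): Centre of the upright black bolt knob, 18 mm in diameter, from 16 to 56 mm above the lid (the point is 36 mm above it), on a flat steel bolt. In the box's frame y = 0; x = -50 to -48 mm when shot, x = 0 at the end stop, fully drawn back (+x). It slides only along the box's x, stays where it is left and takes 2 to 3 N; while the keeper is closed it jams after 3 mm.
- white_box: A second proving box of the same size with the same red keeper and black-knobbed bolt, but with a white lid; fixed. Origin: centre of its underside. Not to be touched.

How it is judged:
By the outcome, as a careful person would: the job done as asked, in the order asked, and still so for the second after the job is handed in, with the robot touching nothing.
It also fails if it takes over 37 s, if anything falls off the work surface, if the arm or the gripper's body presses on something with over 40 N, if the wrist force passes 120 N, or if a joint passes its speed limit or range.

## Working session

There is one attempt and no reset: what is moved stays moved. The work goes in short steps, Python scripts to look and compute and a tool call to move; the robot and the scene stay as the last step left them, time stands still between calls to the robot, and variables do not carry over. Pictures are saved under pics/ and viewed, at most 10 in all, crops included, and the job is handed in when it is done.

Besides the shell and the picture viewer there is one more tool, called after ">>>" in YAML: its name, and indented under it one key for each argument. move_arm: Moves the arm, as the interface text tells. Its arguments: {"type":"object","properties":{"series":{"type":"array","items":{"type":"array"}}},"required":["series"]}

```bash
mkdir -p pics; ls
cat > h.py <<'E'
import numpy as np, cv2
from station import *
def ray(cam,px,st=None):
    c=get_calibration(cam); f=240/np.tan(np.radians(c['fovy'])/2)
    u=np.array([px[0]-c['cx'],px[1]-c['cy']])/f
    if cam=='wrist':
        r=np.linalg.norm(u); d=np.array([*(u/max(r,1e-9)*np.sin(r)),np.cos(r)])
        T=np.eye(4);T[:3,:3]=cv2.Rodrigues(np.array(st['eef_rot'],float))[0];T[:3,3]=st['tcp_pos'];E=T@np.array(c['mount'])
    else:
        d=np.array([u[0],u[1],1]);E=np.array(c['extrinsics'])
    d=np.array([d[0],-d[1],-d[2]])
    return E[:3,3],E[:3,:3]@d
def atz(cam,px,z,st=None):
    o,d=ray(cam,px,st);return o+d*(z-o[2])/d[2]
E
python3 - <<'E'
from h import *
print(sense()['time'],grasp_offset, sense()['eef_rot'])
for c in ['side','top']:
    k=get_calibration(c);print(c,k)
    im=camera(c);cv2.imwrite(f'pics/{c}0.png',im)
    for n in ['blue_box','white_box','keeper_knob','bolt_knob']:
        for t in trace(c,n)[:3]:
            z={'b':.12,'w':.12}[n[0]] if 'box' in n else .156
            print(c,n,round(t['score'],2),np.round(t['pixel']),t['region'].sum(),atz(c,t['pixel'],z).round(3))
E
```

```text
pics
0.0 0.0187 [-7.20399757e-01 -3.05745082e+00  2.64592612e-03]
side {'fovy': 46.424688884351085, 'cx': 320.8761048191537, 'cy': 247.46916658741975, 'extrinsics': array([[ 0.5024929 ,  0.72802852, -0.46634253,  0.09727167],
       [-0.8645433 ,  0.42816971, -0.26312657, -0.27350076],
       [ 0.0081101 ,  0.53539254,  0.84456441,  0.91324312],
       [ 0.        ,  0.        ,  0.        ,  1.        ]])}
side blue_box 0.78 [426. 323.] 26430 [ 0.498 -0.236  0.12 ]
side white_box 0.58 [217. 203.] 21133 [0.522 0.178 0.12 ]
side keeper_knob 0.88 [440. 283.] 305 [ 0.552 -0.228  0.156]
side bolt_knob 0.93 [414. 323.] 695 [ 0.472 -0.223  0.156]
top {'fovy': 44.12370394942249, 'cx': 317.6684595466797, 'cy': 237.78156168741899, 'extrinsics': array([[ 0.02469701,  0.99727328, -0.06954179,  0.44488355],
       [-0.99965275,  0.02399671, -0.01088772, -0.02018876],
       [-0.00918926,  0.06978654,  0.99751962,  1.21704832],
       [ 0.        ,  0.        ,  0.        ,  1.        ]])}
top blue_box 0.75 [434. 237.] 18777 [ 0.529 -0.225  0.12 ]
top white_box 0.73 [202. 217.] 18459 [0.554 0.208 0.12 ]
top keeper_knob 0.71 [437. 216.] 157 [ 0.563 -0.222  0.156]
top keeper_knob 0.23 [439. 262.] 552 [ 0.481 -0.226  0.156]
top bolt_knob 0.94 [437. 263.] 573 [ 0.479 -0.223  0.156]
```

View pics/top0.png

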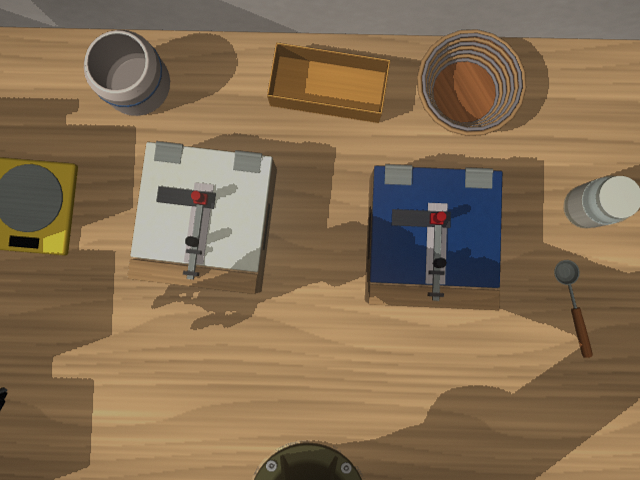

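View pics/side0.png

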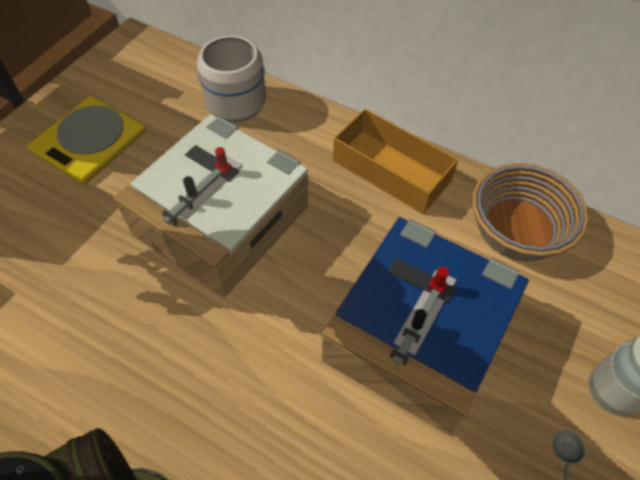

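The pictures agree. In the top view the blue lid spans about (372,166)–(502,288), with its keeper at (439,216), its bolt knob at (439,262) and the track running left (+y). The white box is on the left.

```bash
cat > a.py <<'E'
from h import *
im=cv2.imread('pics/top0.png').astype(int)
m=((im[...,0]>im[...,2]+30)&(im[...,0]>1.3*im[...,1])).astype('uint8')
n,l,s,_=cv2.connectedComponentsWithStats(m);i=1+s[1:,4].argmax()
c=max(cv2.findContours((l==i).astype('uint8'),0,2)[0],key=cv2.contourArea)
P=np.array([atz('top',p[0],.12)[:2] for p in c],np.float32)
print(s[i],cv2.minAreaRect(P),P.min(0),P.max(0))
hull=cv2.convexHull(P)
for k in (1,-1):
    pass
s=sense();R=cv2.Rodrigues(np.array(s['eef_rot']))[0];print(R.round(3))
# knob pixel: red pixels
for cam in('top','side'):
    im=cv2.imread(f'pics/{cam}0.png').astype(int)
    r=((im[...,2]>90)&(im[...,1]<60)&(im[...,0]<60)).astype('uint8')
    n,l,st,ce=cv2.connectedComponentsWithStats(r)
    for j in range(1,n):
        if st[j,4]>25: print(cam,st[j],ce[j].round(1),atz(cam,ce[j],.156).round(3))
E
python3 a.py
```

```text
[  371   166   131   121 11514] ((0.5488705635070801, -0.22742977738380432), (0.23833367228507996, 0.215992271900177), 88.85745239257812) [ 0.43936557 -0.347441  ] [ 0.6587333  -0.10859311]
[[-0.895  0.446 -0.   ]
 [ 0.446  0.895 -0.   ]
 [-0.    -0.    -1.   ]]
top [444  95  17  26  51] [451.7 107.4] [ 0.763 -0.247  0.156]
top [191 191  16  14 124] [197.3 197.4] [0.587 0.211 0.156]
top [431 212  15  12 127] [438.  217.4] [ 0.561 -0.224  0.156]
side [214 148  16  24 137] [220.1 160.4] [0.583 0.208 0.156]
side [429 267  20  25 246] [438.2 278.8] [ 0.558 -0.223  0.156]
```

>>> move_arm:
  series:
    - [[-3.3, -3.05, -0.6], [0, 0, 0], 1]
    - [[-3.3, -3.05, -0.6], [0, 0, 0], 1]
    - [[-3.3, -3.05, -0.6], [0, 0, 0], 1]
    - [[-3.3, -3.05, -0.6], [0, 0, 0], 1]
    - [[-3.3, -3.05, -0.6], [0, 0, 0], 1]

```text
time: 1.0
tcp_pos: [0.3477, 0.3252, 0.2617]
eef_rot: [0.72, 3.058, 0.001]
force: [1.3, -0.3, -0.4]
gripper_width: 0.0853
grasp_force: 0.0
```

>>> move_arm:
  series:
    - [[-3.3, -3.05, 0], [0, 0, 0], 1]
    - [[-3.3, -3.05, 0], [0, 0, 0], 1]
    - [[-3.3, -3.05, 0], [0, 0, 0], 1]
    - [[-3.3, -3.05, 0], [0, 0, 0], 1]
    - [[-3.3, -3.05, 0], [0, 0, 0], 1]

```text
time: 1.5
tcp_pos: [0.4274, 0.1149, 0.2617]
eef_rot: [0.72, 3.057, 0.001]
force: [0.9, -1.0, -0.9]
gripper_width: 0.0854
grasp_force: 0.0
```

>>> move_arm:
  series:
    - [[-3.3, -3.05, 0], [0, 0, 0], 1]
    - [[-3.3, -3.05, 0], [0, 0, 0], 1]
    - [[-3.3, -3.05, 0], [0, 0, 0], 1]
    - [[-3.3, -3.05, 0], [0, 0, 0], 1]
    - [[-3.3, -3.05, 0], [0, 0, 0], 1]

```text
time: 2.0
tcp_pos: [0.507, -0.0954, 0.2616]
eef_rot: [0.721, 3.057, 0.0]
force: [0.2, 1.3, 0.4]
gripper_width: 0.0854
grasp_force: 0.0
```

>>> move_arm:
  series:
    - [[0, 0, 0], [0, 0, -8.5], 1]
    - [[0, 0, 0], [0, 0, -8.5], 1]
    - [[0, 0, 0], [0, 0, -8.4], 1]
    - [[0, 0, 0], [0, 0, 0], 1]

```text
time: 2.4
tcp_pos: [0.5065, -0.0937, 0.2613]
eef_rot: [0.031, 3.141, 0.0]
force: [0.3, 0.2, 0.2]
gripper_width: 0.0851
grasp_force: 0.0
```

>>> move_arm:
  series:
    - [[-1.9, -4.3, 0], [0, 0, 0], 1]
    - [[-1.9, -4.3, 0], [0, 0, 0], 1]
    - [[-1.8, -4.3, 0], [0, 0, 0], 1]
    - [[0, 0, 0], [0, 0, 0], 1]
    - [[0, 0, 0], [0, 0, 0], 1]

```text
time: 2.9
tcp_pos: [0.5599, -0.2242, 0.2607]
eef_rot: [-0.037, -3.14, -0.001]
force: [0.6, 0.0, 0.8]
gripper_width: 0.0853
grasp_force: 0.0
```

Run:
```python
from h import *
s=sense();im=camera('wrist');cv2.imwrite('pics/w1.png',im);print(s['tcp_pos'],s['joint_positions'])
for n in ['keeper_knob','bolt_knob']:
    for t in trace('wrist',n)[:3]:
        v,u=np.nonzero(t['region']);print(n,round(t['score'],2),t['pixel'],u.min(),u.max(),v.min(),v.max(),atz('wrist',t['pixel'],.156,s).round(3),atz('wrist',t['pixel'],.176,s).round(3))
```

```text
[ 0.55992209 -0.22418134  0.26066467] [-3.80993187e-01  3.11566443e-01  1.67564831e-02  1.27706830e+00
  2.91042199e-04 -3.57138303e-01]
keeper_knob 0.6 [318.2, 229.1] 303 334 205 251 [ 0.561 -0.227  0.156] [ 0.554 -0.226  0.176]
bolt_knob 0.93 [316.6, 117.9] 299 327 18 205 [ 0.484 -0.226  0.156] [ 0.483 -0.225  0.176]
```

View pics/w1.png

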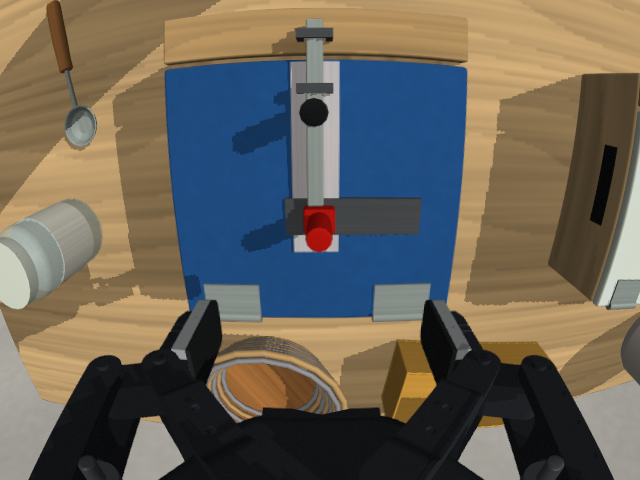

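The wrist view shows the red keeper knob's top at about (319,240), with its track running right (+y). The black bolt knob's top is at about (314,111).

Run:
```python
from h import *
s=sense()
for p in [(319,239),(314,111)]: print(atz('wrist',p,.176,s).round(4))
```

```text
[ 0.5609 -0.2243  0.176 ]
[ 0.4788 -0.2256  0.176 ]
```

>>> move_arm:
  series:
    - [[-0.1, 0, 3], [0, 0, 0], 1]
    - [[0, 0, 3], [0, 0, 0], 1]
    - [[0, 0, 3], [0, 0, 0], 1]
    - [[0, 0, 2.2], [0, 0, 0], 1]
    - [[0, 0, 0], [0, 0, 0], 1]

```text
time: 3.55
tcp_pos: [0.5585, -0.2213, 0.1465]
eef_rot: [-0.029, -3.136, -0.003]
force: [-0.8, -0.7, 0.2]
gripper_width: 0.0856
grasp_force: 0.0
```

>>> move_arm:
  series:
    - [[0, 0, 0], [0, 0, 0], -0.5]
    - [[0, 0, 0], [0, 0, 0], -1]
    - [[0, 0, 0], [0, 0, 0], -1]
    - [[0, 0, 0], [0, 0, 0], -1]
    - [[0, 0, 0], [0, 0, 0], -1]

```text
time: 4.05
tcp_pos: [0.5616, -0.224, 0.1504]
eef_rot: [0.031, 3.14, -0.001]
force: [-2.9, -0.2, 3.0]
gripper_width: 0.0159
grasp_force: 58.4
```

>>> move_arm:
  series:
    - [[0, 0, 0], [0, 0, 0], -1]
    - [[0, 0, 0], [0, 0, 0], -1]
    - [[0, 0, 0], [0, 0, 0], -1]

```text
time: 4.35
tcp_pos: [0.5616, -0.224, 0.1504]
eef_rot: [0.031, 3.14, -0.001]
force: [-0.9, -0.3, 6.7]
gripper_width: 0.0163
grasp_force: 58.4
```

>>> move_arm:
  series:
    - [[0, 1.1, 0], [0, 0, 0], -1]
    - [[0, 1.1, 0], [0, 0, 0], -1]
    - [[0, 1.1, 0], [0, 0, 0], -1]
    - [[0, 1.1, 0], [0, 0, 0], -1]
    - [[0, 1.0, 0], [0, 0, 0], -1]

```text
time: 4.85
tcp_pos: [0.5627, -0.1701, 0.1504]
eef_rot: [0.031, 3.14, -0.003]
force: [-0.3, -1.9, 5.3]
gripper_width: 0.016
grasp_force: 58.6
```

>>> move_arm:
  series:
    - [[0, 0.3, 0], [0, 0, 0], -1]
    - [[0, 0.2, 0], [0, 0, 0], -1]
    - [[0, 0, 0], [0, 0, 0], -1]
    - [[0, 0, 0], [0, 0, 0], -1]

```text
time: 5.25
tcp_pos: [0.5627, -0.1681, 0.1504]
eef_rot: [0.033, 3.14, -0.011]
force: [-0.9, -9.6, 4.1]
gripper_width: 0.0159
grasp_force: 58.7
```

>>> move_arm:
  series:
    - [[0, 0.3, 0], [0, 0, 0], -1]
    - [[0, 0, 0], [0, 0, 0], -1]
    - [[0, 0, 0], [0, 0, 0], -1]

```text
time: 5.55
tcp_pos: [0.5627, -0.1678, 0.1504]
eef_rot: [0.036, 3.14, -0.019]
force: [-1.5, -18.9, 2.2]
gripper_width: 0.0164
grasp_force: 58.9
```

>>> move_arm:
  series:
    - [[0, -0.5, 0], [0, 0, 0], -1]
    - [[0, 0, 0], [0, 0, 0], 1]
    - [[0, 0, 0], [0, 0, 0], 1]
    - [[0, 0, 0], [0, 0, 0], 1]
    - [[0, 0, 0], [0, 0, 0], 1]

```text
time: 6.05
tcp_pos: [0.562, -0.1662, 0.149]
eef_rot: [-0.03, -3.141, -0.001]
force: [-0.1, 0.1, -0.3]
gripper_width: 0.0733
grasp_force: 0.0
```

>>> move_arm:
  series:
    - [[0, 0, -2], [0, 0, 0], 1]
    - [[0, 0, -4], [0, 0, 0], 1]
    - [[0, 0, -4], [0, 0, 0], 1]
    - [[0, 0, 0], [0, 0, 0], 1]

```text
time: 6.45
tcp_pos: [0.5652, -0.1671, 0.2552]
eef_rot: [0.03, 3.133, -0.004]
force: [1.8, 0.2, 0.7]
gripper_width: 0.0854
grasp_force: 0.0
```

>>> move_arm:
  series:
    - [[4.1, -3, 0], [0, 0, 0], 1]
    - [[4.2, -2.9, 0], [0, 0, 0], 1]
    - [[0, 0, 0], [0, 0, 8.2], 1]
    - [[0, 0, 0], [0, 0, 8.2], 1]
    - [[0, 0, 0], [0, 0, 8.2], 1]

```text
time: 6.95
tcp_pos: [0.479, -0.223, 0.2489]
eef_rot: [-0.709, -3.06, -0.0]
force: [0.2, -0.0, -0.2]
gripper_width: 0.0854
grasp_force: 0.0
```

>>> move_arm:
  series:
    - [[0, 0, 0], [0, 0, 8.2], 1]
    - [[0, 0, 0], [0, 0, 8.2], 1]
    - [[0, 0, 0], [0, 0, 8.2], 1]
    - [[0, 0, 0], [0, 0, 8.2], 1]
    - [[0, 0, 0], [0, 0, 8.2], 1]

```text
time: 7.45
tcp_pos: [0.4793, -0.2225, 0.2486]
eef_rot: [-1.734, -2.619, 0.0]
force: [-0.1, -0.6, 0.7]
gripper_width: 0.0855
grasp_force: 0.0
```

>>> move_arm:
  series:
    - [[0, 0, 0], [0, 0, 8.2], 1]
    - [[0, 0, 0], [0, 0, 8.2], 1]
    - [[0, 0, 0], [0, 0, 8.0], 1]
    - [[0, 0, 0], [0, 0, 0], 1]
    - [[0, 0, 0], [0, 0, 0], 1]

```text
time: 7.95
tcp_pos: [0.4794, -0.2227, 0.2489]
eef_rot: [-2.239, -2.203, 0.0]
force: [-0.2, -0.0, -0.4]
gripper_width: 0.0854
grasp_force: 0.0
```

Run:
```python
from h import *
s=sense();im=camera('wrist');cv2.imwrite('pics/w2.png',im);print(s['tcp_pos'],s['joint_positions'],cv2.Rodrigues(s['eef_rot'])[0].round(3))
for n in ['keeper_knob','bolt_knob']:
    for t in trace('wrist',n)[:3]:
        print(n,round(t['score'],2),t['pixel'],atz('wrist',t['pixel'],.156,s).round(3),atz('wrist',t['pixel'],.176,s).round(3))
```

```text
[ 0.47940517 -0.22269126  0.24891181] [-4.34887539e-01  1.72806417e-01 -1.87881152e-01  1.21061052e+00
  4.48631316e-05  1.15183729e+00] [[ 0.016  1.    -0.   ]
 [ 1.    -0.016  0.   ]
 [ 0.    -0.    -1.   ]]
keeper_knob 0.74 [445.1, 153.5] [ 0.562 -0.169  0.156] [ 0.555 -0.167  0.176]
bolt_knob 0.7 [330.6, 227.4] [ 0.486 -0.219  0.156] [ 0.486 -0.212  0.176]
```

View pics/w2.png

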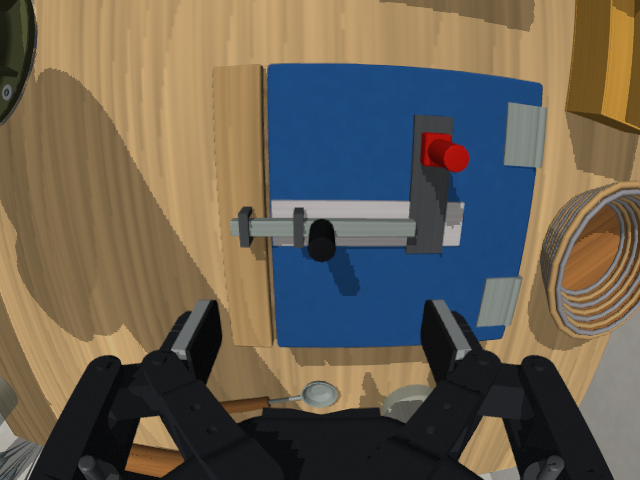

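The keeper now stands open, with its knob's top at (455,157) at the far end of the track. The bolt knob's top is at about (322,249), between the fingers' lines.

>>> move_arm:
  series:
    - [[-0.3, 0, 3], [0, 0, 0], 1]
    - [[0, 0, 3], [0, 0, 0], 1]
    - [[0, 0, 2], [0, 0, 0], 1]
    - [[0, 0, 1.9], [0, 0, 0], 1]
    - [[0, 0, 0], [0, 0, 0], 1]

```text
time: 8.6
tcp_pos: [0.4775, -0.225, 0.1477]
eef_rot: [-2.239, -2.198, 0.003]
force: [0.3, -0.4, -0.1]
gripper_width: 0.0854
grasp_force: 0.0
```

>>> move_arm:
  series:
    - [[0, 0, 0], [0, 0, 0], 0]
    - [[0, 0, 0], [0, 0, 0], -1]
    - [[0, 0, 0], [0, 0, 0], -1]
    - [[0, 0, 0], [0, 0, 0], -1]
    - [[0, 0, 0], [0, 0, 0], -1]

```text
time: 9.1
tcp_pos: [0.4799, -0.2261, 0.1512]
eef_rot: [2.242, 2.199, 0.001]
force: [-0.4, 1.4, 3.9]
gripper_width: 0.0157
grasp_force: 58.4
```

>>> move_arm:
  series:
    - [[0, 0, 0], [0, 0, 0], -1]
    - [[0, 0, 0], [0, 0, 0], -1]

```text
time: 9.3
tcp_pos: [0.4799, -0.2261, 0.1512]
eef_rot: [2.242, 2.199, 0.001]
force: [-1.0, 1.1, 5.9]
gripper_width: 0.0162
grasp_force: 58.4
```

>>> move_arm:
  series:
    - [[0, 0.9, 0], [0, 0, 0], -1]
    - [[0, 0.9, 0], [0, 0, 0], -1]
    - [[0, 0.9, 0], [0, 0, 0], -1]
    - [[0, 0.9, 0], [0, 0, 0], -1]
    - [[0, 0.9, 0], [0, 0, 0], -1]

```text
time: 9.8
tcp_pos: [0.5248, -0.227, 0.1512]
eef_rot: [2.243, 2.199, -0.0]
force: [-2.6, 0.3, 7.9]
gripper_width: 0.016
grasp_force: 58.8
```

>>> move_arm:
  series:
    - [[0, 0.4, 0], [0, 0, 0], -1]
    - [[0, 0.3, 0], [0, 0, 0], -1]
    - [[0, 0, 0], [0, 0, 0], -1]
    - [[0, 0, 0], [0, 0, 0], -1]

```text
time: 10.2
tcp_pos: [0.5289, -0.2271, 0.1511]
eef_rot: [-2.242, -2.197, 0.006]
force: [-10.4, 0.8, 12.5]
gripper_width: 0.0161
grasp_force: 59.5
```

>>> move_arm:
  series:
    - [[0, 0.2, 0], [0, 0, 0], -1]
    - [[0, 0, 0], [0, 0, 0], -1]
    - [[0, 0, 0], [0, 0, 0], -1]

```text
time: 10.5
tcp_pos: [0.529, -0.2271, 0.1511]
eef_rot: [-2.241, -2.196, 0.009]
force: [-16.6, 0.7, 16.8]
gripper_width: 0.016
grasp_force: 60.1
```

The bolt moved 49 mm and is against its end stop. I'll back off, release and lift.

>>> move_arm:
  series:
    - [[0, -0.4, 0], [0, 0, 0], -1]
    - [[0, 0, 0], [0, 0, 0], 1]
    - [[0, 0, 0], [0, 0, 0], 1]
    - [[0, 0, 0], [0, 0, 0], 1]
    - [[0, 0, 0], [0, 0, 0], 1]

```text
time: 11.0
tcp_pos: [0.5296, -0.2268, 0.1501]
eef_rot: [-2.243, -2.2, 0.0]
force: [1.0, 0.7, -0.8]
gripper_width: 0.0731
grasp_force: 0.0
```

>>> move_arm:
  series:
    - [[0, 0, -2], [0, 0, 0], 1]
    - [[0, 0, -4], [0, 0, 0], 1]
    - [[0, 0, -4], [0, 0, 0], 1]
    - [[0, 0, -2], [0, 0, 0], 1]
    - [[0, 0, 0], [0, 0, 0], 1]

```text
time: 11.5
tcp_pos: [0.5314, -0.2276, 0.274]
eef_rot: [2.239, 2.196, 0.004]
force: [-0.3, -1.2, -0.9]
gripper_width: 0.0852
grasp_force: 0.0
```

Run:
```python
from h import *
s=sense();im=camera('wrist');cv2.imwrite('pics/w3.png',im);print(s['tcp_pos'],s['force'])
```

```text
[ 0.53144996 -0.22764375  0.27397078] [-0.28515551 -1.22090008 -0.90350333]
```

View pics/w3.png

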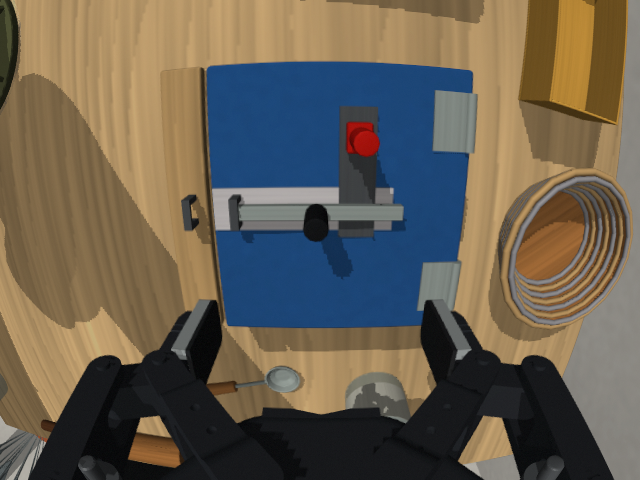

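The bolt is out of the front catch at (189,212), with its knob at (316,222). The keeper is fully open at (363,140).

```bash
python3 -c "from station import *; print(finish_job())"
```

```text
the job is handed in; nothing more can be done
None
```

The blue-lidded box is unlatched: I slid the red keeper to its end stop, then drew the bolt fully back out of its catch, and the final picture shows both open; I didn't touch the white box, and I handed the job in at about 11.6 s.

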